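# Snap the organizer's clasp shut with the squeeze pliers

## Task

Pick the red-handled pliers up off the cork mat by their handles, put their jaws either side of the clasp on the front of the bamboo organizer, and squeeze gently, no harder than it needs, just until the blue leaf clicks fully shut against the brown tongue: work the clasp with the pliers only, keep the hand off the organizer, do not crush it, and leave the organizer standing where it is. Then lay the pliers back flat on the cork mat and let go. Leave the sugar bowl, cup and jam jar alone.

Things in the scene. Friction and masses are not known exactly. Their poses are not given: they have to be found in the camera images.
- pliers_grip (a point): Point midway between the two red handles of the spring-open pliers, half-way up (13 mm above the underside): grip here from above. Handles lie at +y and -y; x runs from handles to jaws, z up. Handles are 26 mm high, 12 thick; width over both here is 67 mm open, 40 mm with the clasp shut. The frame is fixed in the +y handle, so it turns by half of any squeeze.
- pliers_pivot (a point): The pliers' pivot, 50 mm ahead (+x) of pliers_grip, same axes and height. The open jaw tips reach 72 mm ahead of the pivot; the jaws are 20 mm high, 9 thick, centred at this height. Their inner faces are 63 mm apart at the tips when open, 46 mm at 42 mm ahead of the pivot; squeezed on the shut clasp they are parallel, 22 mm apart.
- pliers_arm (a joint): Squeeze angle between the two halves of the pliers, rad: 0 fully open (spring stop), about 0.5 with the jaws closed on the shut clasp, 0.60 at most. The return spring pushes the handles apart with about 9 N at the grip when open and about 10 N when closed.
- pliers: The whole pliers, 170 mm long, 26 high, about 200 g, lying flat on the mat; origin under the pivot at their underside (13 mm below pliers_pivot), same axes.
- mat: Fixed cork mat, 240 x 160 mm (x, y), 5 mm thick, on which the pliers lie; origin at the centre of its underside, which is the counter top (z = 0).
- organizer: Three-tier bamboo organizer, loose, about 1.5 kg, 200 x 322 x 210 mm (x, y, z), trays empty; its front looks along its own -x, towards the robot, with the clasp (tongue and leaf) sticking out 66 mm from the front's middle. Origin on the counter right below the clasp's outer end, 66 mm before the front.
- clasp_tip (a point): Outer end of the clasp, half-way up it (95 mm above the counter), on the middle plane of the shut clasp. Axes as the organizer's: the clasp runs from here 60 mm along +x to the organizer. It is 40 mm high (z 75 to 115 mm) and 22 mm thick across y when shut.
- tongue: Fixed brown tongue of the clasp, 64 mm long, 40 high, 10 thick: occupies y = +1 to +11 mm of the clasp_tip frame. Given point: the organizer's origin. The clasp is thin bamboo and plastic and cracks if the jaws squeeze it with over 25 N, so keep the grip on the handles under 35 N (the click needs 17 to 20 N).
- leaf (a joint): Closing angle of the blue leaf (62 mm long, 40 high, 10 thick, at -y of the tongue, hinged upright at the organizer's front), rad: 0 open as found (free end 12 mm out to -y, clasp 34 mm thick there), 0.20 clicked shut. Over-centre spring: pressed at its end it resists with about 5 N at first, less towards 0.12, then snaps shut by itself and stays; let go sooner it springs open.
- sugar_bowl: White ceramic sugar bowl with lid, 86 mm across, 88 high; origin under its centre. Bystander.
- cup: Blue plastic cup, 76 mm across, 90 high; origin under its centre. Bystander.
- jam_jar: Closed jam jar, 66 mm across, 100 high; origin under its centre. Bystander.
There are look-alikes about, which are no part of the job. Leave any pink or purple look-alike of the pliers alone.

How it is judged:
By the outcome, as a careful person would: the job done as asked, in the order asked, and still so for the second after the job is handed in, with the robot touching nothing.
It also fails if it takes over 67 s, if anything falls off the work surface, if the arm or the gripper's body presses on something with over 40 N, if the wrist force passes 120 N, or if a joint passes its speed limit or range.

## Robot

A 6-joint arm with a two-finger parallel gripper is mounted at the origin on the work surface. World frame = base frame: x ahead of the robot, y to its left, z up, the work surface at z = 0. Lengths are in m, angles in rad, forces in N, time in s.
With the tool pointing down it reaches from about 0.35 to 0.925 m from the base axis. Payload 6.4 kg.
Tool frame: the origin (TCP) lies between the finger pads; the fingertips stand 8 mm ahead of it and the grasp point (between the pads) lies 11 mm behind it (robot.tcp_to_tips is the distance from the TCP to the fingertips, in m); z points along the fingers, y is the direction in which the jaws open and shut (so a half turn about z gives the same grasp; the last joint's range is limited). The gripper opens to 94 mm and grips with 3 to 60 N. Pads are 16 mm wide; open, the fingers measure 119 mm over their backs; the gripper's body (75 mm by 177 mm) begins 78 mm behind the grasp point.
Start: joints at [1.07, 0.245, 1.558, -0, 1.339, -0.174], TCP at [0.209, 0.616, 0.189] pointing down, gripper open.
Joint ranges: [-3.13, 3.13], [-1.02, 2.26], [0.13, 2.54], [-0.95, 4.09], [0.21, 2.88], [-2.74, 2.74]. Speed limits (rad/s): [2.57, 2.57, 3.14, 3.14, 3.14, 3.14].

## Interface

Orientations are given as [roll, pitch, yaw] about the fixed x, y, z axes, in that order (R = Rz(yaw) Ry(pitch) Rx(roll)).
In Python, from workcell import robot, viewer gives the robot as it stands. The module is installed in compiled form; this text tells all that it offers.
- The arm moves only by the tool apply_moves, never from a script. Its argument "targets" is text: rows parted by semicolons, each of 5 numbers parted by spaces: the finger opening in cm, from 0 to 9.4, then the shift along the tool's x, y, z in cm, then the turn about the tool's z in degrees. In form: grip x y z twist; .... A call has 1 to 12 rows; each row shifts and turns the pose as measured when the row begins, along the tool's axes as they then stand; what a row does not reach is not made up. A row lasts 1/12 s, in which the tool goes at most 41.7 mm and 7.16 degrees, less where a joint would pass 70% of its speed; a pose out of reach is approached as far as the arm can. A call is refused whole if a number of a shift passes 4.17 or a number of a turn 7.16, either way. A call with a gripper value outside its range is refused whole. The fingers move at their own pace and stop on an object; the grip force is fixed at half the most. Time passes only in rows, so rows that do not move let the fingers close. It gives the time, the measured TCP pose, the force and the opening at its end, in the units of the state.
- robot.sense(): the state, without advancing time (a new reading comes with each control period).
- viewer.snapshot(name): name is "scene" or "top" or "wrist"; returns a dict with "img" (480x640x3 uint8, red, green, blue), "range_z" (480x640 float32, m along the optical axis (not along the pixel's ray), 0 where there is no reading), "mtx" (3x3 intrinsics, pixels), "world_to_cam" (4x4, takes a point from world to camera coordinates); the wrist camera has in their place "mount" (4x4, takes a point from camera to tool coordinates, whose origin is the TCP and whose axes are the flange's). Camera axes: x right, y up, looking along -z (the intrinsics and any distortion apply to the point x, -y, -z); pixel columns grow to the right and rows downward; lengths in m; the calibration is good to about 2 mm. The wrist camera is an equidistant fisheye: a pixel r from the principal point sees the ray r / f radians off the axis. A picture is of the moment at which its call begins: read the wrist's pose just before it.
- robot.hand_in(): hands the job in, once; it reports no verdict.
The state is a dict: "time_s": time; "q": joint angles; "joint_vel": joint speeds; "tau": joint torques, N m; "position": TCP position; "eef_rot": TCP orientation; "wrist_force": force on the tool from outside, world axes, zero at the start; "ft_torque": the same for the moment, N m; "width": opening from 0.0 (shut) to 1.0 (fully open).
Only numpy, scipy, OpenCV 4.12 (cv2) and the standard library are available. Lean on these libraries where they do the work, as an engineer would, in place of code of your own. Each camera call takes 0.05 s, during which the arm holds its last target. There are 200 camera calls.

## Working session

There is one attempt and no reset: what is moved stays moved. The work goes in short steps, Python scripts to look and compute and a tool call to move; the robot and the scene stay as the last step left them, time stands still between calls to the robot, and variables do not carry over. Pictures are saved under pics/ and viewed, about 8 in all and at most 12, crops included, and the job is handed in when it is done.

Besides the shell and the picture viewer there is one more tool, called after "Call:" as a command line: name --argument value ..., lists and objects as JSON in quotes. apply_moves: Moves the arm, as the interface text tells. Its arguments: {"type":"object","properties":{"targets":{"type":"string"}},"required":["targets"]}

```bash
mkdir -p pics; cat > h.py <<'E'
import numpy as np, cv2
from workcell import robot, viewer
def snap(n, name):
    s=viewer.snapshot(n); cv2.imwrite('pics/'+name+'.png', s['img'][:,:,::-1]); np.savez('pics/'+name+'.npz',**s); return s
def pts(s):
    K=s['mtx']; z=s['range_z']; v,u=np.mgrid[0:480,0:640]
    c=np.stack([(u-K[0,2])/K[0,0]*z,-(v-K[1,2])/K[1,1]*z,-z,np.ones_like(z)],-1)
    return (c@np.linalg.inv(s['world_to_cam']).T)[...,:3]
E
python3 - <<'E'
from h import *
print(robot.sense())
a=snap('scene','s0');b=snap('top','t0')
for s in(a,b): print(s['mtx'],np.linalg.inv(s['world_to_cam']).round(3),[k for k in s])
E
```

```text
{'time_s': 0.0, 'q': array([ 1.06990494e+00,  2.45806460e-01,  1.55896959e+00, -3.12169595e-05,
        1.33871634e+00, -1.74108393e-01]), 'joint_vel': array([-1.34785487e-05, -9.14224094e-04,  2.74793769e-04,  1.02278855e-03,
       -1.91424478e-04, -2.74951809e-03]), 'tau': array([ 1.82523898e-03, -4.15818143e+01, -3.14611888e+01,  6.85180561e-02,
        3.31661012e-02, -1.50308301e-04]), 'position': array([0.20835327, 0.61504453, 0.18757415]), 'eef_rot': array([-3.13971638e+00, -2.99184563e-04,  2.81481658e+00]), 'wrist_force': array([-0.22892252, -0.39392175,  0.19139315]), 'ft_torque': array([ 0.00762426,  0.03055838, -0.00691863]), 'width': 0.9986519420973656}
[[475.27733297   0.         323.30415314]
 [  0.         475.27733297 244.11257865]
 [  0.           0.           1.        ]] [[ 0.726 -0.558  0.401  0.945]
 [ 0.687  0.589 -0.425 -0.415]
 [ 0.001  0.584  0.812  0.93 ]
 [ 0.     0.     0.     1.   ]] ['img', 'range_z', 'mtx', 'world_to_cam']
[[503.47938905   0.         322.50256673]
 [  0.         503.47938905 249.55424077]
 [  0.           0.           1.        ]] [[-0.028  0.988 -0.154  0.352]
 [-1.    -0.026  0.013  0.047]
 [ 0.009  0.154  0.988  1.15 ]
 [ 0.     0.     0.     1.   ]] ['img', 'range_z', 'mtx', 'world_to_cam']
```

View pics/s0.png

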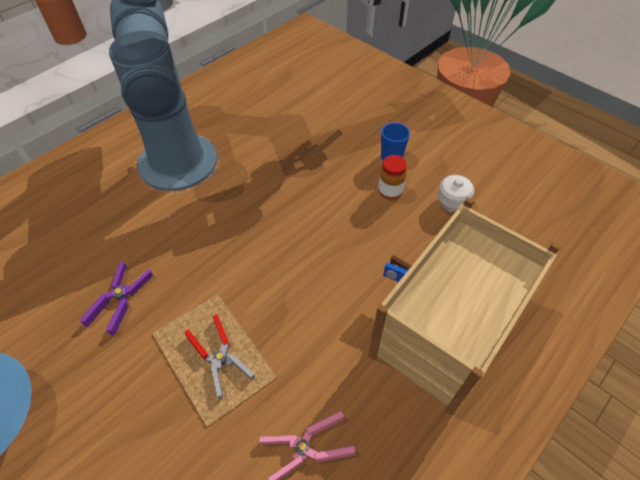

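View pics/t0.png

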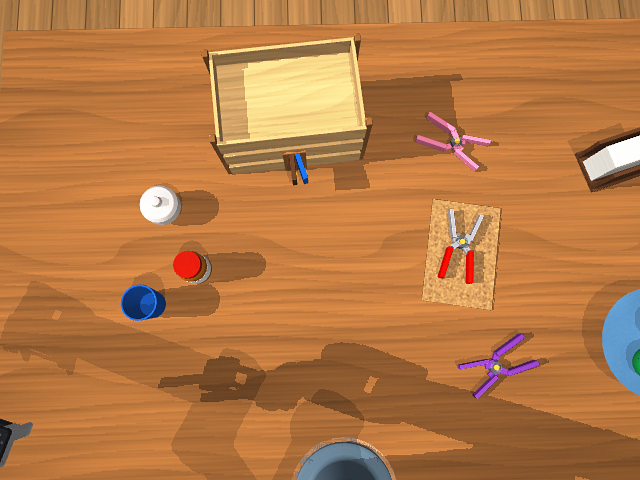

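The scene view shows the pliers on the mat (about 218,356) and the clasp (398,270). In the top view the pliers pivot is at (462,242), red handles at (445,262) and (470,266), the clasp tip is at (298,168), and the bystanders are to the left. Next I measure them.

```bash
cat > m.py <<'E'
from h import *
b=dict(np.load('pics/t0.npz'));P=pts(b);hsv=cv2.cvtColor(b['img'],cv2.COLOR_RGB2HSV);h,s,v=[hsv[...,i].astype(int) for i in range(3)]
U=np.mgrid[0:480,0:640]
def box(u0,v0,u1,v1): return (U[1]>=u0)&(U[1]<u1)&(U[0]>=v0)&(U[0]<v1)
def rep(n,m):
    k,l,st,_=cv2.connectedComponentsWithStats(m.astype(np.uint8))
    for i in range(1,k):
        if st[i,4]<15: continue
        p=P[l==i]; q=p[p[:,2]>np.median(p[:,2])-.006]
        c=q.mean(0);uv=cv2.fitLine(q[:,:2].astype(np.float32),cv2.DIST_L2,0,.01,.01).ravel()
        e=(q[:,:2]-c[:2])@uv[:2]
        print(n,st[i],'c',c.round(4),'dir deg',np.degrees(np.arctan2(uv[1],uv[0])).round(1),'len',np.ptp(e).round(3),'z',p[:,2].min().round(3),p[:,2].max().round(3))
red=((h<6)|(h>174))&(s>180)&(v>110)
rep('handle',red&box(415,230,500,310))
rep('jaw',(s<60)&(v>100)&box(430,200,500,245))
rep('yellow',(h>20)&(h<32)&(s>150)&(v>150)&box(450,230,475,252))
rep('blue',(h>100)&(h<125)&(s>150)&box(280,140,320,195))
rep('brown',(v<130)&(P[...,2]>.09)&(P[...,2]<.13)&box(280,145,320,195)&~((h>100)&(h<125)))
mat=(P[...,2]<.009)&box(415,190,510,315)&(h>8)&(h<25)&(s<165)&(v>150)
cn=max(cv2.findContours(cv2.morphologyEx(mat.astype(np.uint8),cv2.MORPH_CLOSE,np.ones((9,9))),0,2)[0],key=cv2.contourArea)
bx=cv2.boxPoints(cv2.minAreaRect(cn)).astype(int);print('mat',P[bx[:,1].clip(0,479),bx[:,0]].round(3).tolist())
# organizer front top edge
o=(P[...,2]>.195)&(P[...,2]<.22)&box(200,35,375,175); print('org top',cv2.minAreaRect(P[o][:,:2].astype(np.float32)*1000))
E
python3 m.py
```

```text
handle [438 246  15  32 226] c [ 0.4904 -0.2416  0.043 ] dir deg -54.8 len 0.35 z 0.007 1.15
handle [466 251   8  33 244] c [ 0.4799 -0.2991  0.0301] dir deg -5.9 len 0.072 z 0.007 0.036
jaw [448 209  36  36 442] c [ 0.5639 -0.289   0.0337] dir deg -60.1 len 0.455 z 0.007 1.15
yellow [460 239   5   5  21] c [ 0.5369 -0.284   0.0317] dir deg -39.5 len 0.01 z 0.027 0.037
blue [295 153  13  31 163] c [0.694  0.0735 0.115 ] dir deg 16.8 len 0.058 z 0.08 0.121
brown [300 153   6   4  20] c [0.7247 0.07   0.1067] dir deg -83.4 len 0.011 z 0.091 0.114
brown [282 154  15  30 155] c [0.6942 0.0923 0.1144] dir deg 9.3 len 0.06 z 0.09 0.119
mat [[0.404, -0.189, 0.003], [0.647, -0.23, -0.0], [0.623, -0.394, -0.0], [0.383, -0.344, 0.008]]
org top ((827.0482177734375, 97.9161376953125), (202.05467224121094, 322.1832275390625), 5.300102710723877)
```

```bash
cat >> m.py <<'E'
print('-----')
def ray(s,u,v,z):
    K=s['mtx'];T=np.linalg.inv(s['world_to_cam']);d=T[:3,:3]@np.array([(u-K[0,2])/K[0,0],-(v-K[1,2])/K[1,1],-1]);o=T[:3,3];return o+d*(z-o[2])/d[2]
L=[]
for bb in((435,240,458,290),(458,240,480,290)):
    m=red&box(*bb)&(P[...,2]>.022)&(P[...,2]<.045)
    q=P[m][:,:2]*1000; r=cv2.minAreaRect(q.astype(np.float32)); L.append(r); print('handle',m.sum(),np.round(r[0],1),np.round(r[1],1),round(r[2],1))
a=dict(np.load('pics/s0.npz'))
hs=cv2.cvtColor(a['img'],cv2.COLOR_RGB2HSV)
def yel(hs,b0):
    m=np.zeros(hs.shape[:2],bool);m[b0[1]:b0[3],b0[0]:b0[2]]=1
    m&=(hs[...,0]>20)&(hs[...,0]<32)&(hs[...,1]>150)&(hs[...,2]>150);w=np.argwhere(m);return w[:,1].mean(),w[:,0].mean(),len(w)
y1=yel(hsv,(450,230,475,252));y2=yel(hs,(210,345,232,368));print(y1,y2,ray(b,*y1[:2],.033),ray(a,*y2[:2],.033))
# jaws grey pts
m=(s<70)&(P[...,2]>.02)&(P[...,2]<.04)&box(440,200,490,236)
k,l,st,_=cv2.connectedComponentsWithStats(m.astype(np.uint8))
for i in range(1,k):
    if st[i,4]>20: print('jaw',st[i],P[l==i].mean(0).round(4),cv2.minAreaRect(P[l==i][:,:2].astype(np.float32)*1000))
# scene view: same
Pa=pts(a);ra=((hs[...,0]<6)|(hs[...,0]>174))&(hs[...,1]>180)&(hs[...,2]>80)&(Pa[...,2]>.026)&(Pa[...,2]<.045);ra[:300]=0;ra[:,:170]=0;ra[:,240:]=0
k,l,st,_=cv2.connectedComponentsWithStats(ra.astype(np.uint8))
for i in range(1,k):
    if st[i,4]>20: print('sceneh',st[i],Pa[l==i].mean(0).round(4),cv2.minAreaRect(Pa[l==i][:,:2].astype(np.float32)*1000))
bl=(hs[...,0]>100)&(hs[...,0]<125)&(hs[...,1]>150)&(Pa[...,2]>.108)&(Pa[...,2]<.125);bl[:250]=0;bl[:,:370]=0;bl[300:]=0
if bl.sum()>10: print('scene leaf top',bl.sum(),Pa[bl].mean(0),cv2.minAreaRect(Pa[bl][:,:2].astype(np.float32)*1000))
o=(Pa[...,2]>.195)&(Pa[...,2]<.22)&(Pa[...,0]>.68); print('org top sc',cv2.minAreaRect(Pa[o][:,:2].astype(np.float32)*1000))
E
python3 m.py | sed '1,/-----/d'
```

```text
handle 185 [ 491.4 -245.1] [12.8 72.4] 69.4
handle 190 [ 479.1 -299.9] [13.  71.4] 85.9
(np.float64(462.0), np.float64(241.0), 21) (np.float64(218.86666666666667), np.float64(355.53333333333336), 15) [ 0.53670392 -0.2836555   0.033     ] [ 0.53883217 -0.28710084  0.033     ]
jaw [449 209  10  27 126] [ 0.5815 -0.2665  0.027 ] ((582.081298828125, -267.8233947753906), (61.14783477783203, 16.36492347717285), 7.872562885284424)
jaw [465 214  19  22 116] [ 0.5724 -0.3199  0.027 ] ((570.9158935546875, -319.1292724609375), (17.379846572875977, 63.51485824584961), 51.25661087036133)
sceneh [213 315  15  29 160] [ 0.4946 -0.2481  0.0306] ((494.29742431640625, -248.01974487304688), (10.814789772033691, 69.63948059082031), 69.76885223388672)
sceneh [185 330  22  28 184] [ 0.4832 -0.3027  0.0303] ((481.6088562011719, -302.4571533203125), (11.285667419433594, 73.5882568359375), 84.98780059814453)
scene leaf top 102 [0.6904727  0.06773111 0.11418445] ((690.8896484375, 68.4989242553711), (41.412845611572266, 11.442130088806152), 20.094820022583008)
org top sc ((830.572021484375, 95.5350570678711), (199.4580078125, 323.1036071777344), 5.153554916381836)
```

Call:
apply_moves --targets "9.4 0 0 0 -6.1; 9.4 -1.73 -3 0 0; 9.4 -1.73 -3 0 0; 9.4 -1.73 -3 0 0; 9.4 -1.73 -3 0 0; 9.4 -1.73 -3 0 0; 9.4 -1.73 -3 0 0; 9.4 -1.73 -3 0 0; 9.4 -1.73 -3 0 0; 9.4 -1.73 -3 0 0; 9.4 -1.73 -3 0 0; 9.4 -1.73 -3 0 0"

```text
time_s: 1.1
position: [0.3229, 0.2392, 0.181]
eef_rot: [-3.132, -0.006, 2.94]
wrist_force: [0.4, -0.1, -0.1]
width: 1.001
```

Call:
apply_moves --targets "9.4 -1.73 -3 0 0; 9.4 -1.73 -3 0 0; 9.4 -1.73 -3 0 0; 9.4 -1.73 -3 0 0; 9.4 -1.73 -3 0 0; 9.4 -1.73 -3 0 0; 9.4 -1.73 -3 0 0; 9.4 -1.73 -3 0 0; 9.4 -1.73 -3 0 0; 9.4 -1.73 -3 0 0; 9.4 0 0 0 0; 9.4 0 0 0 0"

```text
time_s: 2.1
position: [0.4318, -0.112, 0.1806]
eef_rot: [-3.132, -0.005, 2.931]
wrist_force: [-0.2, -0.1, -0.1]
width: 0.999
```

Call:
apply_moves --targets "9.4 -1.5 -2.45 1 0.5; 9.4 -1.5 -2.45 1 0; 9.4 -1.5 -2.45 1 0; 9.4 -1.5 -2.45 1 0; 9.4 -1.5 -2.45 1 0; 9.4 -1.4 -2.4 1 0; 9.4 0 0 0 0; 9.4 0 0 0 0; 9.4 0 0 0 0"

```text
time_s: 2.85
position: [0.4885, -0.2703, 0.1171]
eef_rot: [-3.136, -0.008, 2.933]
wrist_force: [-0.2, -0.7, -0.3]
width: 0.999
```

```bash
cat >> h.py <<'E'
from scipy.spatial.transform import Rotation as Ro
def wproj(s,st,p):  # world -> wrist pixel
    R=Ro.from_euler('xyz',st['eef_rot']).as_matrix(); t=(np.asarray(p)-st['position'])@R
    c=np.linalg.inv(s['mount'])@np.r_[t,1]; d=np.array([c[0],-c[1],-c[2]]); r=np.hypot(d[0],d[1]); th=np.arctan2(r,d[2])
    K=s['mtx']; return K[0,2]+K[0,0]*th*d[0]/r, K[1,2]+K[1,1]*th*d[1]/r
def wray(s,st,u,v,z): # wrist pixel -> world on plane z
    K=s['mtx'];a=(u-K[0,2])/K[0,0];b=(v-K[1,2])/K[1,1];th=np.hypot(a,b);sc=np.sin(th)/max(th,1e-9)
    d=s['mount'][:3,:3]@np.array([a*sc,-b*sc,-np.cos(th)]);R=Ro.from_euler('xyz',st['eef_rot']).as_matrix()
    o=st['position']+R@s['mount'][:3,3];d=R@d;return o+d*(z-o[2])/d[2]
E
python3 - <<'E'
from h import *
st=robot.sense();print(st['position'],st['eef_rot'],st['time_s'])
s=snap('wrist','w1');print(s['mtx'],s['mount'].round(3))
np.savez('pics/w1st.npz',position=st['position'],eef_rot=st['eef_rot'])
print(wproj(s,st,[.488,-.274,.031]),wproj(s,st,[.5378,-.2854,.031]))
E
```

```text
[ 0.4885296  -0.27027341  0.1171439 ] [-3.13640735 -0.00772646  2.93278709] 2.85
[[371.64829954   0.         322.24747476]
 [  0.         371.64829954 240.31735696]
 [  0.           0.           1.        ]] [[-0.     0.971  0.24   0.068]
 [ 1.    -0.     0.     0.001]
 [ 0.001  0.24  -0.971 -0.196]
 [ 0.     0.     0.     1.   ]]
(np.float64(317.0733230958197), np.float64(239.16277314176338)) (np.float64(316.30636843195475), np.float64(299.7541717549686))
```

View pics/w1.png

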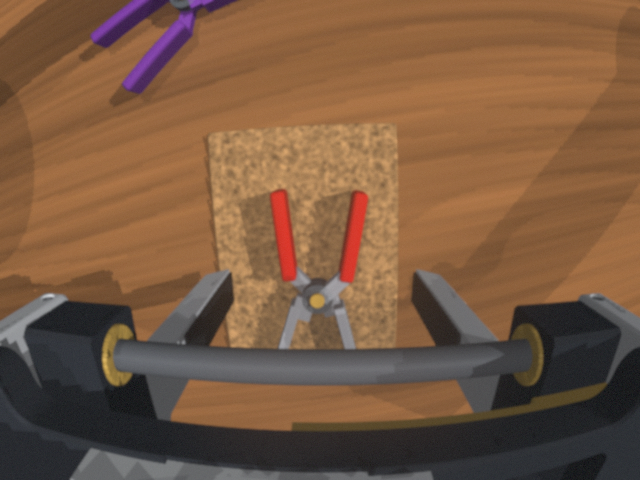

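The wrist view shows the pivot at (317,300), where I predicted it, and the handles at about (285,235) and (353,237), with the fingers outside them.

```bash
python3 - <<'E'
from h import *
s=dict(np.load('pics/w1.npz'));st=dict(np.load('pics/w1st.npz'))
hs=cv2.cvtColor(s['img'],cv2.COLOR_RGB2HSV)
red=((hs[...,0]<8)|(hs[...,0]>174))&(hs[...,1]>180)&(hs[...,2]>165)
k,l,S,C=cv2.connectedComponentsWithStats(red.astype(np.uint8));E=[]
for i in range(1,k):
    if S[i,4]<200: continue
    w=np.argwhere(l==i); q=np.array([wray(s,st,x,y,.031)[:2] for y,x in w],np.float32)*1000
    r=cv2.minAreaRect(q);print(S[i],np.round(r[0],1),np.round(r[1],1),round(r[2],1));E.append(r)
c=np.array([e[0] for e in E]);d=c[0]-c[1];print('mid',c.mean(0),'yaw',np.degrees(np.arctan2(-d[0],d[1]))%180)
w=np.argwhere((hs[...,0]>18)&(hs[...,0]<32)&(hs[...,1]>120)&(hs[...,2]>150));w=w[(abs(w[:,1]-317)<15)&(abs(w[:,0]-300)<15)];print('pivot',wray(s,st,w[:,1].mean(),w[:,0].mean(),.033))
E
```

```text
[ 271  191   25   89 1262] [ 480.3 -299.1] [11.6 71.4] 84.7
[ 341  193   27   89 1098] [ 492.9 -245.5] [ 9.9 71.6] 69.3
mid [ 486.6104126  -272.27153015] yaw 166.83789145163848
pivot [ 0.53783155 -0.28496546  0.033     ]
```

Call:
apply_moves --targets "9.4 -0.13 -0.33 1 1; 9.4 0 0 2 0; 9.4 0 0 2 0; 9.4 0 0 2 0; 9.4 0 0 1 0; 9.4 0 0 0.5 0; 9.4 0 0 0 0; 9.4 0 0 0 0"

```text
time_s: 3.57
position: [0.4906, -0.2685, 0.0323]
eef_rot: [-3.133, 0.0, 2.919]
wrist_force: [0.1, -0.7, 0.5]
width: 1.002
```

Call:
apply_moves --targets "9.4 0 -0.54 0 0; 9.4 0 0 0 0; 9.4 0 0 0 0; 9.4 0 0 0 0"

```text
time_s: 3.9
position: [0.4913, -0.2759, 0.0359]
eef_rot: [-3.13, 0.006, 2.919]
wrist_force: [0.3, 0.1, -0.5]
width: 0.999
```

Call:
apply_moves --targets "9.4 0 0 0 0"

```text
time_s: 3.98
position: [0.4916, -0.2764, 0.0365]
eef_rot: [-3.129, 0.007, 2.919]
wrist_force: [-0.3, 0.6, -0.1]
width: 1.002
```

Call:
apply_moves --targets "9.4 0 0 0 0"

```text
time_s: 4.07
position: [0.4919, -0.2766, 0.037]
eef_rot: [-3.129, 0.007, 2.919]
wrist_force: [-0.2, -0.6, -0.2]
width: 1.001
```

Call:
apply_moves --targets "9.4 0 0 0 0"

```text
time_s: 4.15
position: [0.492, -0.2768, 0.0372]
eef_rot: [-3.129, 0.008, 2.919]
wrist_force: [-0.6, 0.4, 0.1]
width: 0.998
```

Call:
apply_moves --targets "9.4 0.2 0.15 0.8 0; 9.4 0.1 0.1 0.8 0; 9.4 0 0 0.4 0; 9.4 0 0 0 0; 9.4 0 0 0 0; 9.4 0 0 0 0"

```text
time_s: 4.65
position: [0.4887, -0.2728, 0.0138]
eef_rot: [-3.13, 0.006, 2.919]
wrist_force: [1.1, 0.3, 0.3]
width: 1.003
```

Call:
apply_moves --targets "9.4 0 -0.05 -0.1 0; 8 0 0 0 0; 7.4 0 0 0 0; 7 0 0 0 0; 6.7 0 0 0 0; 6.5 0 0 0 0; 6.5 0 0 0 0; 6.5 0 0 0 0"

```text
time_s: 5.32
position: [0.4893, -0.274, 0.016]
eef_rot: [-3.129, 0.008, 2.919]
wrist_force: [-0.3, -0.1, 0.1]
width: 0.691
```

Call:
apply_moves --targets "6.2 0 0 0 0; 6.2 0 0 0 0; 6.2 0 0 -0.5 0; 6.2 0 0 -0.8 0; 6.2 0 0 -1 0; 6.2 0 0 -1 0; 6.2 0 0 -1 0; 6.2 0 0 -0.8 0; 6.2 0 0 -0.5 0; 6.2 0 0 0 0; 6.2 0 0 0 0; 6.2 0 0 0 0"

```text
time_s: 6.32
position: [0.4903, -0.2741, 0.0809]
eef_rot: [-3.127, 0.012, 2.919]
wrist_force: [0.8, -0.6, -0.5]
width: 0.659
```

```bash
python3 - <<'E'
from h import *
st=robot.sense();print(st['position'],st['eef_rot'],st['width'],st['wrist_force'],st['ft_torque'])
w=snap('wrist','w2');np.savez('pics/w2st.npz',**st);a=snap('scene','s2')
im=np.hstack([cv2.resize(w['img'][120:420,160:480],(400,375)),cv2.resize(a['img'][260:440,120:312],(400,375))])
cv2.imwrite('pics/c2.png',im[:,:,::-1])
E
```

```text
[ 0.49026122 -0.27407425  0.08086312] [-3.12670235  0.01195192  2.91887009] 0.6587037505210482 [ 0.78773074 -0.57861433 -0.47136822] [ 0.03137623 -0.00961347  0.00144319]
```

View pics/c2.png

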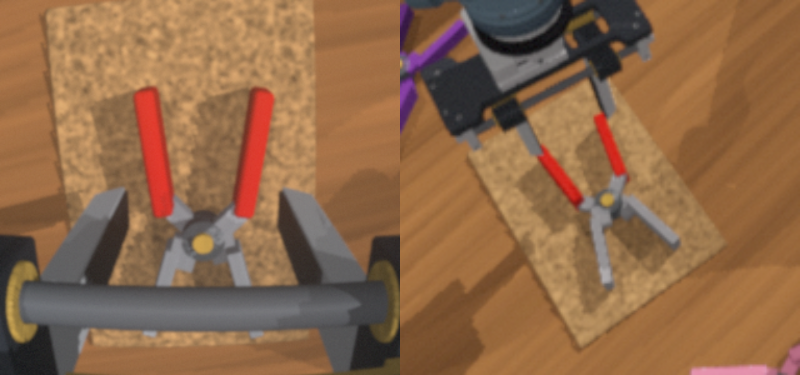

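The crop suggests the pliers may still be on the mat: pivot at (203,243) in the left half, with the shadows tight against them. I'll check the heights with depth.

```bash
python3 - <<'E'
from h import *
a=dict(np.load('pics/s2.npz'));Pa=pts(a);hs=cv2.cvtColor(a['img'],cv2.COLOR_RGB2HSV)
ra=((hs[...,0]<6)|(hs[...,0]>174))&(hs[...,1]>180)&(hs[...,2]>80);ra[:300]=0;ra[:,:170]=0;ra[:,240:]=0
k,l,S,_=cv2.connectedComponentsWithStats(ra.astype(np.uint8))
for i in range(1,k):
    if S[i,4]>20: q=Pa[l==i];q=q[abs(q[:,2])<.3];print(S[i],np.median(q,0).round(4),np.percentile(q[:,2],[5,50,95]),cv2.minAreaRect(q[q[:,2]>.024][:,:2].astype(np.float32)*1000))
s=dict(np.load('pics/w2.npz'));st=dict(np.load('pics/w2st.npz'))
hs=cv2.cvtColor(s['img'],cv2.COLOR_RGB2HSV)
red=((hs[...,0]<8)|(hs[...,0]>174))&(hs[...,1]>180)&(hs[...,2]>165)
print('wrist range red',np.percentile(s['range_z'][red],[5,50,95]))
k,l,S,C=cv2.connectedComponentsWithStats(red.astype(np.uint8))
for z in (.031,.096):
  for i in range(1,k):
    if S[i,4]<200: continue
    q=np.array([wray(s,st,x,y,z)[:2] for y,x in np.argwhere(l==i)],np.float32)*1000
    r=cv2.minAreaRect(q);print(z,S[i],np.round(r[0],1),np.round(r[1],1),round(r[2],1))
R=Ro.from_euler('xyz',st['eef_rot']).as_matrix()
for y in(-.031,.031): print('tip px',wproj(s,st,st['position']+R@[0,y,.008]),'padtop',wproj(s,st,st['position']+R@[0,y,-.03]))
E
```

```text
[213 314  15  30 162] [ 0.494  -0.2478  0.0304] [0.02682924 0.03035264 0.03323142] ((493.6013488769531, -247.64242553710938), (10.75886058807373, 71.80082702636719), 69.02538299560547)
[186 330  21  29 181] [ 0.4871 -0.3034  0.0303] [0.02640074 0.03026575 0.03309706] ((482.7398681640625, -302.41583251953125), (11.441347122192383, 71.52973937988281), 84.59439086914062)
wrist range red [0.24622492 0.25397432 0.26286333]
0.031 [ 268  192   30  102 1781] [ 480.7 -298.8] [12.9 72.3] 84.8
0.031 [ 349  193   30  101 1449] [ 492.8 -245.7] [10.1 72. ] 69.4
0.096 [ 268  192   30  102 1781] [ 465.3 -287.1] [ 9.5 53.1] 84.8
0.096 [ 349  193   30  101 1449] [ 474.2 -248.1] [ 7.4 52.9] 69.4
tip px (np.float64(267.65142074389087), np.float64(269.4345660634501)) padtop (np.float64(256.8057170149376), np.float64(293.94438894312265))
tip px (np.float64(374.16247584100995), np.float64(269.4703700888352)) padtop (np.float64(384.42257674238147), np.float64(294.0214130015507))
```

Call:
apply_moves --targets "9 0 0 0.8 0; 9.4 0 0 1.3 0; 9.4 0 0 1.6 0; 9.4 0 0 1.6 0; 9.4 0 0 0.7 0; 9.4 0 0 0 0; 9.4 0 0 0 0"

```text
time_s: 7.0
position: [0.4884, -0.2733, 0.0128]
eef_rot: [-3.13, 0.006, 2.919]
wrist_force: [1.1, 0.3, 0.8]
width: 0.999
```

```bash
python3 - <<'E'
from h import *
st=robot.sense();print(robot.tcp_to_tips,st['position'],st['eef_rot'],st['width'],st['wrist_force'],st['joint_vel'].round(3),st['time_s'])
E
```

```text
0.008 [ 0.48835722 -0.27325599  0.01279007] [-3.13000143  0.0056878   2.91862207] 0.9992741169317113 [1.08574564 0.31136261 0.79533434] [ 0.001  0.017  0.007  0.001 -0.003  0.001] 7.0
```

Call:
apply_moves --targets "8 0 0 -0.05 0; 7 0 0 0 0; 6.4 0 0 0 0; 6.0 0 0 0 0; 6 0 0 0 0; 6 0 0 0 0"

```text
time_s: 7.5
position: [0.4901, -0.2746, 0.0164]
eef_rot: [-3.128, 0.01, 2.919]
wrist_force: [-0.5, 0.1, -0.1]
width: 0.643
```

```bash
python3 - <<'E'
from h import *
st=robot.sense();print(st['position'],st['eef_rot'],st['width'],st['wrist_force'],st['ft_torque'])
w=snap('wrist','w3');a=snap('scene','s3')
im=np.hstack([cv2.resize(w['img'][120:420,160:480],(400,375)),cv2.resize(a['img'][260:440,120:312],(400,375))])
cv2.imwrite('pics/c3.png',im[:,:,::-1])
E
```

```text
[ 0.49012738 -0.2746276   0.01636762] [-3.12765265  0.01019956  2.91877232] 0.6428062192735672 [-0.47966182  0.10834612 -0.13647589] [-0.02107455  0.00053882  0.01692725]
```

View pics/c3.png

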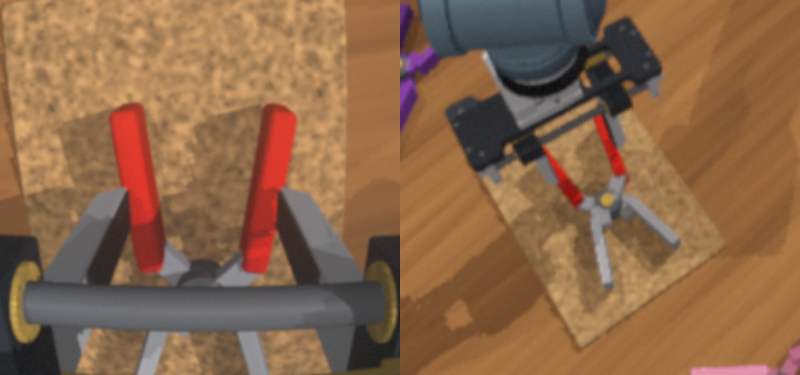

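The left crop shows the fingers just meeting the handles near their middle, and the handles not visibly squeezed. I'll close in steps and track the handle spacing in the wrist camera.

```bash
cat > hs.py <<'E'
from h import *
def handles(z=None):
    st=robot.sense();s=viewer.snapshot('wrist')
    hs=cv2.cvtColor(s['img'],cv2.COLOR_RGB2HSV);red=((hs[...,0]<8)|(hs[...,0]>174))&(hs[...,1]>180)&(hs[...,2]>165)
    red[:60]=0
    k,l,S,C=cv2.connectedComponentsWithStats(red.astype(np.uint8))
    z=z or st['position'][2]+.016; c=[]
    R=Ro.from_euler('xyz',st['eef_rot']).as_matrix()
    for i in sorted(range(1,k),key=lambda i:-S[i,4])[:2]:
        q=np.array([(wray(s,st,x,y,z)-st['position'])@R for y,x in np.argwhere(l==i)])[:,:2].astype(np.float32)*1000
        r=cv2.minAreaRect(q);c.append(r[0]);print('z',round(z,3),'area',S[i,4],'tool xy',np.round(r[0],1),np.round(r[1],1),round(r[2],1),'range',np.median(s['range_z'][l==i]).round(4))
    print('sep',np.hypot(*np.subtract(*c)).round(1),'pose',st['position'].round(4),st['eef_rot'].round(3),'w mm',round(st['width']*94,1),'F',st['wrist_force'].round(1),'T',st['ft_torque'].round(2),'t',st['time_s'])
if __name__=='__main__': 
    import sys; handles(float(sys.argv[1]) if len(sys.argv)>1 else None)
E
python3 hs.py .031
```

```text
z 0.031 area 2097 tool xy [ 16. -27.] [13.7 50. ] 81.9 range 0.1894
z 0.031 area 1499 tool xy [14.3 30.1] [50.9 10. ] 7.6 range 0.1871
sep 57.1 pose [ 0.4901 -0.2746  0.0162] [-3.128  0.01   2.919] w mm 60.1 F [-0.4  0.7  0.5] T [0.03 0.05 0.01] t 7.6
```

Call:
apply_moves --targets "5.6 0 0 0 0; 5.6 0 0 0.05 0; 5.6 0 0 0 0"

```text
time_s: 7.9
position: [0.4899, -0.2745, 0.0155]
eef_rot: [-3.128, 0.01, 2.919]
wrist_force: [-1.2, -0.4, 0.4]
width: 0.595
```

```bash
python3 hs.py .031
```

```text
z 0.031 area 1957 tool xy [ 16.7 -27.2] [13.7 48. ] 82.6 range 0.1883
z 0.031 area 1431 tool xy [13.7 29.9] [51.5 10. ] 7.7 range 0.1863
sep 57.3 pose [ 0.4899 -0.2745  0.0155] [-3.128  0.01   2.919] w mm 55.9 F [-1.2 -0.4  0.4] T [ 0.04 -0.04  0.04] t 7.9
```

```bash
python3 - <<'E'
from h import *
st=robot.sense();s=snap('wrist','w4');np.savez('pics/w4st.npz',**st)
K=s['mtx'];v,u=np.mgrid[0:480,0:640];a=(u-K[0,2])/K[0,0];b=(v-K[1,2])/K[1,1];th=np.hypot(a,b);sc=np.tan(th)/np.maximum(th,1e-9);z=s['range_z']
T=np.stack([a*sc*z,-b*sc*z,-z,np.ones_like(z)],-1)@s['mount'].T; np.save('pics/w4T.npy',T)
# finger-like pts: tool z within -40..10, |x|<20
for r in range(250,360,8):
    print(r,[ (c,*(T[r,c,:3]*1000).astype(int)) for c in list(range(232,290,8))+list(range(356,412,8))])
im=cv2.resize(s['img'][180:420,170:490],(800,600));cv2.imwrite('pics/c4.png',im[:,:,::-1])
E
```

```text
250 [(232, np.int64(10), np.int64(-52), np.int64(10)), (240, np.int64(10), np.int64(-47), np.int64(11)), (248, np.int64(10), np.int64(-42), np.int64(11)), (256, np.int64(17), np.int64(-33), np.int64(-14)), (264, np.int64(18), np.int64(-28), np.int64(-15)), (272, np.int64(18), np.int64(-24), np.int64(-15)), (280, np.int64(12), np.int64(-22), np.int64(3)), (288, np.int64(11), np.int64(-19), np.int64(10)), (356, np.int64(10), np.int64(20), np.int64(11)), (364, np.int64(14), np.int64(23), np.int64(0)), (372, np.int64(18), np.int64(26), np.int64(-15)), (380, np.int64(18), np.int64(30), np.int64(-15)), (388, np.int64(18), np.int64(34), np.int64(-14)), (396, np.int64(11), np.int64(43), np.int64(9)), (404, np.int64(11), np.int64(48), np.int64(8))]
258 [(232, np.int64(6), np.int64(-52), np.int64(10)), (240, np.int64(6), np.int64(-47), np.int64(10)), (248, np.int64(6), np.int64(-42), np.int64(10)), (256, np.int64(13), np.int64(-33), np.int64(-15)), (264, np.int64(14), np.int64(-28), np.int64(-15)), (272, np.int64(13), np.int64(-25), np.int64(-14)), (280, np.int64(10), np.int64(-22), np.int64(-
[... 8779 characters left out ...]
26), np.int64(-16), np.int64(-129)), (248, np.int64(27), np.int64(-14), np.int64(-129)), (256, np.int64(26), np.int64(-13), np.int64(-128)), (264, np.int64(26), np.int64(-11), np.int64(-129)), (272, np.int64(26), np.int64(-9), np.int64(-129)), (280, np.int64(26), np.int64(-8), np.int64(-128)), (288, np.int64(26), np.int64(-6), np.int64(-129)), (356, np.int64(27), np.int64(7), np.int64(-129)), (364, np.int64(26), np.int64(9), np.int64(-128)), (372, np.int64(26), np.int64(11), np.int64(-129)), (380, np.int64(27), np.int64(12), np.int64(-129)), (388, np.int64(26), np.int64(14), np.int64(-128)), (396, np.int64(27), np.int64(16), np.int64(-129)), (404, np.int64(26), np.int64(18), np.int64(-129))]
```

View pics/c4.png

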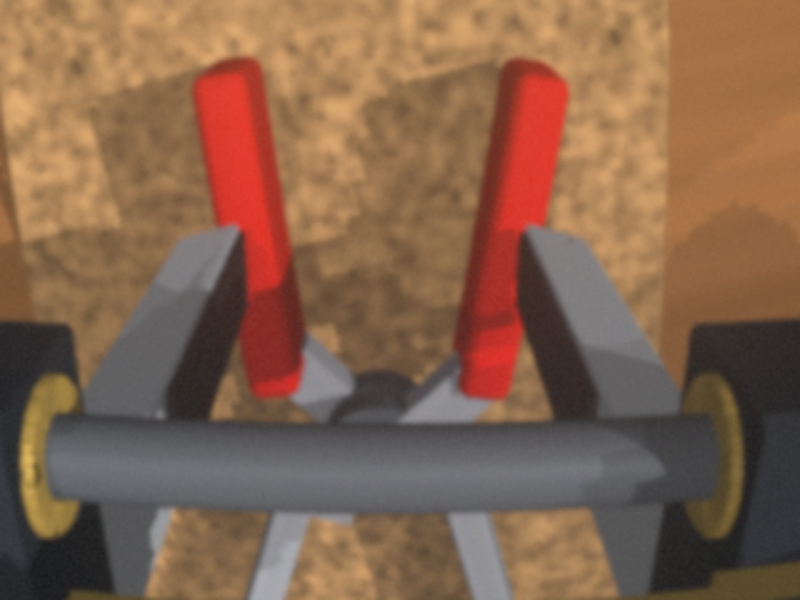

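The crop shows the fingers ending at about (215,230), apparently above the handles. Depth puts the visible fingertip at tool z of about -20 mm, not +8. I'll check this on the earlier free-air picture.

```bash
python3 - <<'E'
from h import *
for n in('w1','w2','w4'):
    s=dict(np.load(f'pics/{n}.npz'))
    K=s['mtx'];v,u=np.mgrid[0:480,0:640];a=(u-K[0,2])/K[0,0];b=(v-K[1,2])/K[1,1];th=np.hypot(a,b);sc=np.tan(th)/np.maximum(th,1e-9);z=s['range_z']
    T=(np.stack([a*sc*z,-b*sc*z,-z,np.ones_like(z)],-1)@s['mount'].T)[...,:3]*1000
    for r in range(255,300,5):
        m=(abs(T[r,:,0])<14)&(abs(T[r,:,2]+20)<45)&(abs(T[r,:,1])<65)&(T[r,:,2]<(60 if n!='w4' else 0)); c=np.flatnonzero(m)
        if len(c): print(n,r,[(int(i),*T[r,i].astype(int)) for i in c[c<310][::4]])
E
```

```text
w1 270 [(224, np.int64(8), np.int64(-49), np.int64(-18)), (228, np.int64(8), np.int64(-47), np.int64(-18))]
w1 275 [(205, np.int64(7), np.int64(-58), np.int64(-25)), (209, np.int64(8), np.int64(-55), np.int64(-26)), (213, np.int64(8), np.int64(-53), np.int64(-26)), (217, np.int64(8), np.int64(-51), np.int64(-27)), (221, np.int64(8), np.int64(-49), np.int64(-26)), (225, np.int64(7), np.int64(-47), np.int64(-24)), (229, np.int64(6), np.int64(-46), np.int64(-21))]
w1 280 [(201, np.int64(7), np.int64(-57), np.int64(-32)), (205, np.int64(8), np.int64(-55), np.int64(-33)), (209, np.int64(8), np.int64(-53), np.int64(-34)), (213, np.int64(8), np.int64(-51), np.int64(-34)), (217, np.int64(8), np.int64(-49), np.int64(-33)), (221, np.int64(7), np.int64(-47), np.int64(-32)), (225, np.int64(6), np.int64(-46), np.int64(-28)), (229, np.int64(4), np.int64(-46), np.int64(-22))]
w1 285 [(196, np.int64(8), np.int64(-57), np.int64(-41)), (200, np.int64(8), np.int64(-55), np.int64(-41)), (204, np.int64(8), np.int64(-53), np.int64(-41)), (208, np.int64(8), np.int64(-51), np.int64(-41)), (212, np.int64(8),
[... 7589 characters left out ...]
 np.int64(8), np.int64(-37), np.int64(-51)), (237, np.int64(8), np.int64(-35), np.int64(-51)), (241, np.int64(8), np.int64(-33), np.int64(-51)), (245, np.int64(8), np.int64(-32), np.int64(-51)), (249, np.int64(8), np.int64(-30), np.int64(-52)), (253, np.int64(8), np.int64(-28), np.int64(-52)), (257, np.int64(7), np.int64(-27), np.int64(-48)), (261, np.int64(3), np.int64(-27), np.int64(-39)), (265, np.int64(-1), np.int64(-27), np.int64(-27)), (269, np.int64(-5), np.int64(-26), np.int64(-18)), (273, np.int64(-6), np.int64(-25), np.int64(-14)), (277, np.int64(-6), np.int64(-23), np.int64(-14)), (281, np.int64(-7), np.int64(-21), np.int64(-12)), (285, np.int64(-10), np.int64(-19), np.int64(-6))]
```

The real fingertips end at about tool z -17 mm, 25 mm short of the stated tips, so at this height they sat just above the handles. Nothing was gripped. I'll open and go about 25 mm lower while watching the wrist force.

Call:
apply_moves --targets "8 0 0 0 0; 9.4 0.1 0.1 0 0; 9.4 0 0 0.4 0; 9.4 0 0 0.7 0; 9.4 0 0 0.5 0; 9.4 0 0 0 0; 9.4 0 0 0 0"

```text
time_s: 8.58
position: [0.4891, -0.2733, -0.0023]
eef_rot: [-3.128, 0.009, 2.919]
wrist_force: [0.4, 0.1, 0.5]
width: 0.998
```

```bash
python3 hs.py .031
```

```text
z 0.031 area 1686 tool xy [ 20.2 -29.9] [11.2 35.9] 83.0 range 0.1698
z 0.031 area 1536 tool xy [19.2 29.9] [37.6  9.7] 7.7 range 0.1689
sep 59.9 pose [ 0.4891 -0.2733 -0.0023] [-3.128  0.009  2.919] w mm 93.8 F [0.4 0.1 0.5] T [0.01 0.03 0.  ] t 8.5833
```

Symmetric at ±29.9 mm. Down a bit more, then close.

Call:
apply_moves --targets "9.4 0 0 0.3 0; 9.4 0 0 0.3 0; 9.4 0 0 0 0; 8 0 0 0 0; 7.2 0 0 0 0; 6.8 0 0 0 0; 6.4 0 0 0 0; 6.2 0 0 0 0; 6.2 0 0 0 0; 6.2 0 0 0 0"

```text
time_s: 9.47
position: [0.489, -0.2734, -0.0089]
eef_rot: [-3.128, 0.009, 2.919]
wrist_force: [0.2, -0.9, -1.4]
width: 0.662
```

```bash
python3 hs.py .031
```

```text
z 0.031 area 1803 tool xy [ 21. -24.] [11.9 33.8] 86.1 range 0.1631
z 0.031 area 1513 tool xy [20.2 27.4] [34.3  9.9] 4.8 range 0.1621
sep 51.4 pose [ 0.489  -0.2734 -0.0089] [-3.128  0.009  2.919] w mm 62.2 F [ 0.2 -0.9 -1.4] T [-0.02 -0.03 -0.  ] t 9.4667
```

Call:
apply_moves --targets "6 0 0 -0.3 0; 6 0 0 -0.7 0; 6 0 0 -1 0; 6 0 0 -1.2 0; 6 0 0 -1.2 0; 6 0 0 -1.2 0; 6 0 0 -1 0; 6 0 0 -0.5 0; 6 0 0 0 0; 6 0 0 0 0"

```text
time_s: 10.35
position: [0.4891, -0.2724, 0.0719]
eef_rot: [-3.127, 0.012, 2.919]
wrist_force: [-0.6, 0.2, -2.7]
width: 0.64
```

```bash
python3 - <<'E'
from hs import *
z=robot.sense()['position'][2]+.040; handles(z)
a=snap('scene','s5');Pa=pts(a);hs=cv2.cvtColor(a['img'],cv2.COLOR_RGB2HSV)
w=snap('wrist','w5')
im=np.hstack([cv2.resize(w['img'][120:420,160:480],(400,375)),cv2.resize(a['img'][250:430,130:322],(400,375))])
cv2.imwrite('pics/c5.png',im[:,:,::-1])
E
```

```text
z 0.112 area 2042 tool xy [ 21.7 -22.4] [13.  37.2] 87.5 range 0.1634
z 0.112 area 1712 tool xy [17.3 25.8] [39.7 10.1] 4.6 range 0.1625
sep 48.4 pose [ 0.4891 -0.2724  0.0719] [-3.127  0.012  2.919] w mm 60.2 F [-0.6  0.2 -2.7] T [-0.02  0.03  0.01] t 10.35
```

View pics/c5.png

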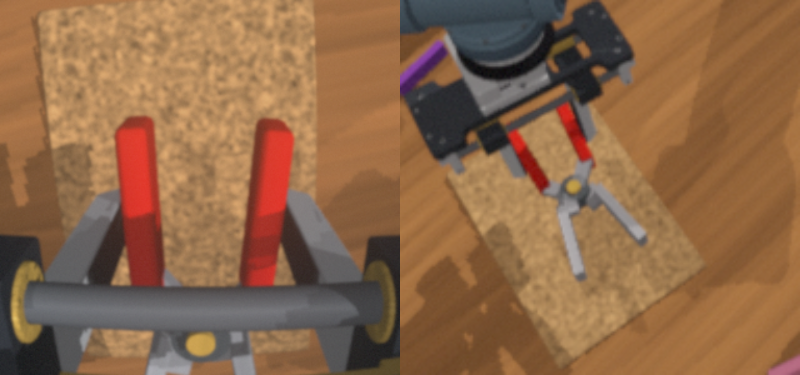

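The pliers are lifted and held: handles symmetric between the fingers, pivot at (200,345) in the left crop, about 2 N of weight on the wrist. Now I turn by 18° and carry them in front of the clasp.

Call:
apply_moves --targets "6 0 0 -0.1 -3; 6 0 0 0 -5; 6 0 0 0 -5; 6 0 0 0 -4; 6 -0.3 1.5 0 0; 6 -0.35 2.3 0 0; 6 -0.35 2.4 0 0; 6 -0.35 2.4 0 0; 6 -0.35 2.4 0 0; 6 -0.35 2.4 0 0; 6 -0.35 2.4 0 0; 6 -0.35 2.4 0 0"

```text
time_s: 11.5
position: [0.4948, -0.0765, 0.0604]
eef_rot: [-3.137, -0.008, -3.072]
wrist_force: [-0.0, 0.2, -2.2]
width: 0.641
```

Call:
apply_moves --targets "6 -0.35 2.4 0 0; 6 -0.35 2.4 0 0; 6 -0.35 2.4 0 0; 6 -0.35 2 0 0; 6 -0.35 1.5 0 0; 6 0 0.5 0 0; 6 0 0 0 0; 6 0 0 0 0; 6 0 0 0 0"

```text
time_s: 12.25
position: [0.4964, 0.0521, 0.0542]
eef_rot: [3.141, -0.02, -3.074]
wrist_force: [0.7, 1.2, -2.1]
width: 0.64
```

Call:
apply_moves --targets "6 0 0.5 -0.7 -1; 6 0 0.4 -0.4 0; 6 0 0 0 0; 6 0 0 0 0; 6 0 0 0 0"

```text
time_s: 12.67
position: [0.4963, 0.0592, 0.0668]
eef_rot: [3.141, -0.019, -3.06]
wrist_force: [0.1, 0.5, -1.4]
width: 0.638
```

```bash
python3 - <<'E'
from h import *
st=robot.sense();print(st['position'],st['eef_rot'],st['wrist_force'])
t=snap('top','t6');w=snap('wrist','w6');a=snap('scene','s6')
im=np.hstack([cv2.resize(t['img'][120:300,240:360],(400,600)),np.vstack([cv2.resize(w['img'][180:480,120:520],(400,300)),cv2.resize(a['img'][200:350,270:470],(400,300))])])
cv2.imwrite('pics/c6.png',im[:,:,::-1])
E
```

```text
[0.49634599 0.05924466 0.06681567] [ 3.14115491 -0.01940446 -3.0598423 ] [ 0.06172814  0.54593134 -1.37408983]
```

View pics/c6.png

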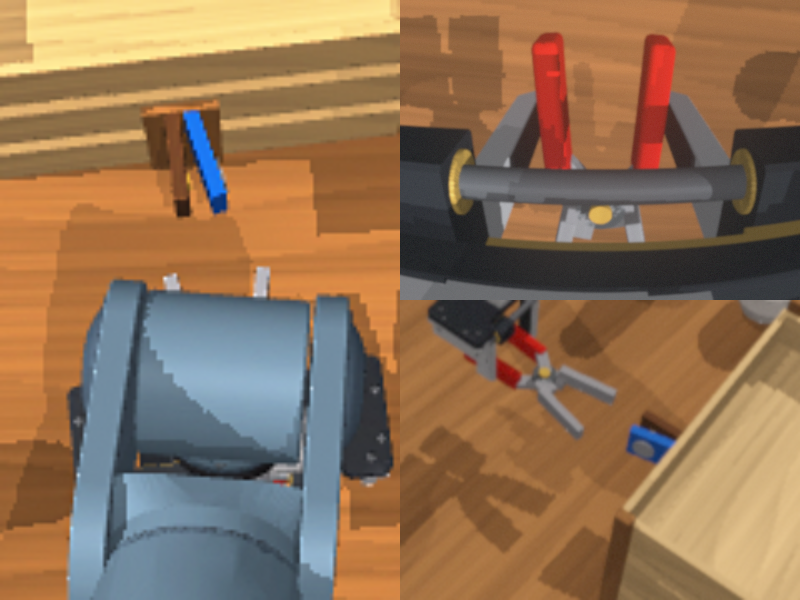

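```bash
cat > rel.py <<'E'
from h import *
YAW=np.radians(5.2);TIP=np.array([.6635,.0817,.095]);Rc=np.array([[np.cos(YAW),np.sin(YAW),0],[-np.sin(YAW),np.cos(YAW),0],[0,0,1]])
def C(p): return (Rc@(np.asarray(p)-TIP).T).T*1000
def grey(n,s,b0):
    P=pts(s);hs=cv2.cvtColor(s['img'],cv2.COLOR_RGB2HSV);x=C(P.reshape(-1,3)).reshape(P.shape)
    m=np.zeros(P.shape[:2],bool);m[b0[1]:b0[3],b0[0]:b0[2]]=1
    g=m&(hs[...,1]<70)&(hs[...,2]>70)&(abs(x[...,2])<25)&(x[...,0]>-130)
    k,l,S,_=cv2.connectedComponentsWithStats(g.astype(np.uint8))
    for i in range(1,k):
        if S[i,4]>12:
            q=x[l==i];r=cv2.minAreaRect(q[q[:,2]>np.percentile(q[:,2],50)-5][:,:2].astype(np.float32));print(n,S[i],'xmax %.0f'%np.percentile(q[:,0],98),'z5/50/95',np.percentile(q[:,2],[5,50,95]).round(1),'tip end mean',q[q[:,0]>np.percentile(q[:,0],98)-8].mean(0).round(1),'rect',np.round(r[0],1),np.round(r[1],1),round(r[2],1))
    y=m&(hs[...,0]>18)&(hs[...,0]<32)&(hs[...,1]>130)&(hs[...,2]>140)&(abs(x[...,2])<30)
    if y.sum()>3: print(n,'pivot',y.sum(),np.median(x[y],0).round(1))
    bl=m&(hs[...,0]>100)&(hs[...,0]<125)&(hs[...,1]>150)&(x[...,2]>14)&(x[...,2]<26)
    if bl.sum()>5: q=x[bl];print(n,'leaf top',bl.sum(),q.mean(0).round(1),'x',np.percentile(q[:,0],[3,97]).round(1),'y at outer end',q[q[:,0]<np.percentile(q[:,0],20)].mean(0).round(1))
if __name__=='__main__':
    import sys
    n=sys.argv[1]
    try: a,t=[dict(np.load(f'pics/{c}{n}.npz')) for c in 'st']
    except Exception:
        st=robot.sense();print(st['position'],st['eef_rot']);a=snap('scene','s'+n);t=snap('top','t'+n)
    grey('scene',a,(300,210,440,300));grey('top',t,(270,150,335,215))
E
python3 rel.py 6
```

```text
scene [330 226  48  44 614] xmax -42 z5/50/95 [-11.2   1.5   6.2] tip end mean [-44.9 -12.1  -2.5] rect [-85.  -12.5] [67.1 90.3] 88.9
scene [386 270  11  11  77] xmax 33 z5/50/95 [-17.8   1.7  12.5] tip end mean [ 28.6 -21.4   0.7] rect [ 23.  -21.7] [22.2  5.5] 9.9
scene [396 270  12  12  18] xmax 49 z5/50/95 [-17.1   8.4  20.9] tip end mean [ 46.  -12.8  12.1] rect [47.  -8.2] [18.  5.] 87.4
scene pivot 18 [-113.9  -11.2    8.8]
scene leaf top 105 [ 26.2 -16.2  19.1] x [ 6.7 44.7] y at outer end [  9.9 -19.4  19.2]
top [316 200   5   9  37] xmax -44 z5/50/95 [0.5 2.2 4.7] tip end mean [-47.3 -39.5   2.3] rect [-52.6 -37.7] [ 8.6 18. ] 83.3
top [289 202   5   5  17] xmax -42 z5/50/95 [-0.3  2.4  5.3] tip end mean [-45.5  19.9   2.1] rect [-47.1  19.8] [10.   7.4] 11.5
top leaf top 127 [ 30.1 -11.   20. ] x [ 2.5 57.5] y at outer end [  6.5 -15.8  19.7]
```

Call:
apply_moves --targets "6.2 0 0.1 -0.6 -2; 6.3 -0.5 0 0 0; 6.3 -1 0 0 0; 6.3 -1 0 0 0; 6.3 -0.2 0 0 0; 6.3 0 0 0 0; 6.3 0 0 0 0"

```text
time_s: 13.4
position: [0.5259, 0.0634, 0.0703]
eef_rot: [3.14, -0.022, -3.027]
wrist_force: [0.0, -0.5, -1.6]
width: 0.67
```

```bash
python3 rel.py 7
```

```text
[0.5258599  0.06343052 0.07033131] [ 3.1400421  -0.02167929 -3.0268198 ]
scene [346 216   4   6  15] xmax -127 z5/50/95 [ 8.8 18.3 24.6] tip end mean [-127.9   30.    17.1] rect [-127.8   28.8] [ 1.3 11.1] 1.4
scene [340 231  51  44 656] xmax -14 z5/50/95 [-8.   4.9  9.8] tip end mean [-16.7  -7.8   0.9] rect [-58.5  -6. ] [93.2 72.9] 0.1
scene [325 239   4   7  25] xmax -126 z5/50/95 [ 3.8 12.1 23.6] tip end mean [-127.2  -47.4   13.3] rect [-127.7  -46.7] [3.8 9. ] 0.9
scene [386 270  11  11  77] xmax 33 z5/50/95 [-17.2   1.8  12. ] tip end mean [ 29.  -21.3   0.2] rect [ 22.7 -22.6] [23.   6.2] 11.0
scene [396 270  12  12  18] xmax 49 z5/50/95 [-17.4   6.8  21.5] tip end mean [ 46.  -12.8  12. ] rect [46.6 -8.7] [18.2  5.2] 83.2
scene pivot 17 [-85.1  -6.9  12.1]
scene leaf top 109 [ 25.9 -16.5  19.2] x [ 6.6 44.4] y at outer end [  9.6 -19.8  18.9]
top leaf top 126 [ 30.5 -10.8  20.3] x [ 3.4 57.7] y at outer end [  7.2 -15.9  20.3]
```

Call:
apply_moves --targets "6.3 -0.6 0 -0.2 0; 6.3 -0.8 0 0 0; 6.3 -0.6 0 0 0; 6.3 0 0 0 0; 6.3 0 0 0 0"

```text
time_s: 13.92
position: [0.5471, 0.066, 0.0719]
eef_rot: [3.14, -0.022, -3.027]
wrist_force: [0.1, -0.6, -0.4]
width: 0.675
```

```bash
python3 rel.py 8; python3 - <<'E'
from h import *
t=cv2.imread('pics/t8.png');a=cv2.imread('pics/s8.png')
cv2.imwrite('pics/c8.png',np.hstack([cv2.resize(t[135:225,265:345],(400,450)),cv2.resize(a[210:310,330:420],(400,450))]))
E
```

```text
[0.54706636 0.06598335 0.07192461] [ 3.13995757 -0.02196959 -3.02707763]
scene [354 221   4   6  14] xmax -106 z5/50/95 [ 6.  16.7 23.2] tip end mean [-106.9   31.5   15.1] rect [-106.6   30.8] [10.3  2.4] 84.0
scene [349 235  51  46 725] xmax 28 z5/50/95 [-7.3  6.4 11.8] tip end mean [ 26.  -21.8   0. ] rect [-25.2 -11. ] [114.2  72.6] 8.7
scene [328 242   9   9  51] xmax -104 z5/50/95 [ 4.3 14.6 24.2] tip end mean [-106.7  -47.8   14.4] rect [-112.9  -49. ] [18.8  6.9] 14.8
scene [396 271  12  11  17] xmax 49 z5/50/95 [-17.2   9.1  19.7] tip end mean [ 46.2 -14.1  12.3] rect [ 48.1 -11.7] [11.8  4.3] 72.2
scene pivot 19 [-62.9  -7.7  13.6]
scene leaf top 104 [ 26.4 -16.   19.2] x [ 6.7 45.2] y at outer end [  9.4 -19.6  19.5]
top leaf top 111 [ 33.7 -10.2  20.4] x [10.3 57. ] y at outer end [ 13.1 -14.5  20.6]
```

View pics/c8.png

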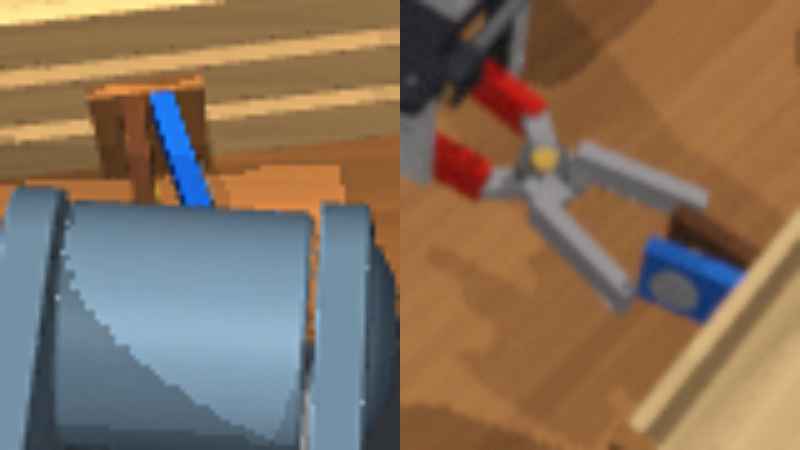

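The scene crop shows the jaws straddling the clasp: one tip outside the brown tongue (705,200), the other outside the blue leaf end (625,290). I'll go in another 20 mm.

Call:
apply_moves --targets "6.3 -0.5 0 0 0; 6.3 -0.6 0 0 0; 6.3 -0.5 0 0 0; 6.3 -0.2 0 0 0; 6.3 0 0 0 0; 6.3 0 0 0 0"

```text
time_s: 14.52
position: [0.5663, 0.0682, 0.0713]
eef_rot: [3.14, -0.022, -3.027]
wrist_force: [-0.0, -0.2, -1.8]
width: 0.676
```

```bash
python3 rel.py 9
```

```text
[0.56633465 0.06824781 0.07132421] [ 3.13988344 -0.02226539 -3.02718315]
scene [362 224   4   7  14] xmax -87 z5/50/95 [ 9.  16.7 24.4] tip end mean [-87.6  31.7  17. ] rect [-87.5  31.8] [9.6 1.1] 83.5
scene [356 239  51  46 693] xmax 29 z5/50/95 [-6.7  6.2 11.1] tip end mean [ 25.9 -18.6   2.1] rect [-15.2 -10.9] [95.8 72.2] 7.3
scene [335 246  10   9  56] xmax -85 z5/50/95 [ 4.6 14.6 23.5] tip end mean [-87.9 -47.1  14.8] rect [-92.8 -48.9] [19.7  9.2] 22.7
scene [396 270  12  12  16] xmax 48 z5/50/95 [-16.6   9.9  19.2] tip end mean [ 45.8 -12.6  11.5] rect [46.8 -8.2] [17.2  4.1] 87.5
scene pivot 19 [-43.4  -6.2  13.5]
scene leaf top 105 [ 26.  -16.3  19.3] x [ 7.  43.5] y at outer end [ 10.  -19.4  19.4]
top leaf top 54 [46.7 -7.8 19.9] x [35.  58.1] y at outer end [ 36.6 -10.7  20. ]
```

In position (pivot 43 mm before the clasp tip). I'll squeeze in steps, watching the side force.

Call:
apply_moves --targets "6 0 0 0 0; 5.7 0 0 0 0; 5.5 0 0 0 0; 5.5 0 0 0 0"

```text
time_s: 14.95
position: [0.5654, 0.0681, 0.0712]
eef_rot: [3.14, -0.023, -3.027]
wrist_force: [0.8, -0.4, -1.7]
width: 0.591
```

Call:
apply_moves --targets "5.3 0 0 0 0; 5.2 0 0 0 0; 5.2 0 0 0 0"

```text
time_s: 15.2
position: [0.5645, 0.0669, 0.071]
eef_rot: [-3.141, -0.026, -3.029]
wrist_force: [-0.6, -1.6, -1.7]
width: 0.557
```

Call:
apply_moves --targets "5.0 0 0.02 0 0; 4.9 0 0.05 0 0; 4.8 0 0.05 0 0; 4.8 0 0.02 0 0"

```text
time_s: 15.53
position: [0.5627, 0.0684, 0.0705]
eef_rot: [3.141, -0.029, -3.029]
wrist_force: [-2.8, -2.2, -0.6]
width: 0.511
```

Call:
apply_moves --targets "4.7 0 0.05 0 0; 4.6 0 0.05 0 0; 4.6 0 0.02 0 0"

```text
time_s: 15.78
position: [0.5625, 0.0697, 0.0704]
eef_rot: [3.141, -0.029, -3.029]
wrist_force: [-1.4, -1.7, -0.7]
width: 0.493
```

Call:
apply_moves --targets "4.5 -0.05 0.06 0 0; 4.4 -0.05 0.06 0 0; 4.3 -0.05 0.05 0 0; 4.3 0 0.03 0 0"

```text
time_s: 16.12
position: [0.5658, 0.073, 0.071]
eef_rot: [3.14, -0.024, -3.028]
wrist_force: [0.1, -0.2, -1.2]
width: 0.461
```

```bash
python3 rel.py 10|grep -E 'pivot|leaf|\[\[?0'
```

```text
[0.56584997 0.07298236 0.070969  ] [ 3.14029992 -0.02432316 -3.02795438]
scene pivot 18 [-39.5  -0.7  12.3]
scene leaf top 119 [24.7 -7.7 18.7] x [ 4.3 43.9] y at outer end [ 7.3 -7.3 18.5]
top leaf top 49 [47.  -4.6 20.4] x [34.7 58.7] y at outer end [36.6 -3.8 21.1]
```

```bash
cat > leaf.py <<'E'
from rel import *
import sys
for c,b0 in (('s',(360,255,440,310)),('t',(270,140,335,200))):
    for n in sys.argv[1:]:
        s=dict(np.load(f'pics/{c}{n}.npz'));x=C(pts(s).reshape(-1,3)).reshape(480,640,3);hs=cv2.cvtColor(s['img'],cv2.COLOR_RGB2HSV)
        m=(hs[...,0]>100)&(hs[...,0]<125)&(hs[...,1]>150)&(x[...,2]>14)&(x[...,2]<26);m[:b0[1]]=0;m[b0[3]:]=0;m[:,:b0[0]]=0;m[:,b0[2]:]=0
        q=x[m];p=np.polyfit(q[:,0],q[:,1],1);print(c,n,m.sum(),'slope',p[0].round(3),'y at0,60',np.polyval(p,[0,60]).round(1))
        o=(x[...,2]>95)&(x[...,2]<125)&(x[...,0]>50);print('   org',np.round(cv2.minAreaRect(x[o][:,:2].astype(np.float32))[0],1),cv2.minAreaRect(x[o][:,:2].astype(np.float32))[2])
E
python3 leaf.py 6 9 10
```

```text
s 6 105 slope 0.205 y at0,60 [-21.6  -9.2]
   org [167.3  -2.1] 89.97997283935547
s 9 105 slope 0.191 y at0,60 [-21.3  -9.8]
   org [167.   -1.2] 89.9267578125
s 10 119 slope -0.014 y at0,60 [-7.4 -8.2]
   org [167.2  -1.1] 89.94231414794922
t 6 127 slope 0.206 y at0,60 [-17.2  -4.8]
   org [166.    1.5] 89.96127319335938
t 9 54 slope 0.217 y at0,60 [-17.9  -4.9]
   org [165.9   1.2] 0.02376118302345276
t 10 49 slope -0.018 y at0,60 [-3.8 -4.9]
   org [166.    1.5] 0.011354842223227024
```

The leaf's slope went from 0.205 to -0.014, so it is fully shut, and the organizer hasn't moved. I'll relax and check that it stays.

Call:
apply_moves --targets "4.8 0 0 0 0; 5.3 0 0 0 0; 5.8 0 0 0 0; 6 0 0 0 0; 6 0 0 0 0"

```text
time_s: 16.63
position: [0.5659, 0.0732, 0.071]
eef_rot: [3.14, -0.024, -3.028]
wrist_force: [0.1, -0.3, -2.1]
width: 0.636
```

```bash
python3 rel.py 11|grep -E 'pivot|^\['; python3 leaf.py 11
```

```text
[0.56590271 0.07316795 0.0710126 ] [ 3.14014518 -0.02399467 -3.0276309 ]
scene pivot 17 [-43.   -0.8  12.6]
s 11 110 slope 0.001 y at0,60 [-7.5 -7.4]
   org [167.2  -1.6] 89.94104766845703
t 11 49 slope -0.012 y at0,60 [-4.1 -4.8]
   org [165.9   1.6] 89.99120330810547
```

Call:
apply_moves --targets "6 0.5 0 0 0; 6 1 0 0 0; 6 1.3 0 0 0; 6 1.5 0 0 0; 6 1.5 0 0 0; 6 1.5 0 0 0; 6 0.5 0 0 0; 6 0 0 0 0; 6 0 0 0 0"

```text
time_s: 17.48
position: [0.4804, 0.0637, 0.0722]
eef_rot: [3.14, -0.025, -3.028]
wrist_force: [-0.0, -0.4, -2.4]
width: 0.642
```

Call:
apply_moves --targets "6 0.2 -1.5 0 0; 6 0.2 -2.2 0 0; 6 0.2 -2.4 0 0; 6 0.2 -2.4 0 0; 6 0.2 -2.4 0 0; 6 0.2 -2.4 0 0; 6 0.2 -2.4 0 0; 6 0.2 -2.4 0 0; 6 0.2 -2.4 0 0; 6 0.2 -2.4 0 0; 6 0.2 -2.4 0 0; 6 0.2 -2.4 0 0"

```text
time_s: 18.48
position: [0.4974, -0.2257, 0.0748]
eef_rot: [-3.14, -0.016, -3.019]
wrist_force: [0.8, 0.3, -0.8]
width: 0.642
```

Call:
apply_moves --targets "6 0.2 -2.4 0 0; 6 0.2 -2 0 0; 6 0 -1 0 0; 6 0 0 0 4; 6 0 0 0 5; 6 0 0 0 5; 6 0 0 0 4; 6 0 0 0 0; 6 0 0 0 0"

```text
time_s: 19.23
position: [0.5047, -0.2902, 0.0749]
eef_rot: [-3.134, -0.011, 2.931]
wrist_force: [0.2, 0.2, -1.7]
width: 0.641
```

Call:
apply_moves --targets "6 0.8 0.6 0 0; 6 0.8 0.6 0.5 0; 6 0 0 1 0; 6 0 0 1.3 0; 6 0 0 1.3 0; 6 0 0 1 0; 6 0 0 0.8 0; 6 0 0 0.5 0; 6 0 0 0 0; 6 0 0 0 0"

```text
time_s: 20.07
position: [0.4878, -0.2704, 0.0041]
eef_rot: [-3.135, -0.013, 2.939]
wrist_force: [-0.1, -0.5, -1.3]
width: 0.64
```

Call:
apply_moves --targets "6 0 -0.2 0.3 0; 6 0 0 0.3 0; 6 0 0 0.2 0; 6 0 0 0 0; 6 0 0 0 0"

```text
time_s: 20.48
position: [0.4887, -0.2739, -0.0028]
eef_rot: [-3.133, -0.01, 2.939]
wrist_force: [-0.1, -0.8, -1.5]
width: 0.639
```

Call:
apply_moves --targets "6 0 0 0.2 0; 6 0 0 0.15 0; 6 0 0 0.1 0; 6 0 0 0 0"

```text
time_s: 20.82
position: [0.4892, -0.2745, -0.007]
eef_rot: [-3.132, -0.008, 2.939]
wrist_force: [0.4, -0.2, -1.3]
width: 0.641
```

```bash
python3 - <<'E'
from hs import *
handles(.031)
a=snap('scene','s12');Pa=pts(a);hs=cv2.cvtColor(a['img'],cv2.COLOR_RGB2HSV)
m=np.zeros((480,640),bool);m[300:420,160:280]=1
y=m&(hs[...,0]>18)&(hs[...,0]<32)&(hs[...,1]>190)&(hs[...,2]>170);print('yellow',np.median(Pa[y],0))
g=m&(hs[...,1]<60)&(hs[...,2]>90)&(Pa[...,2]>.012);q=Pa[g];f=q[q[:,0]>.57];print('jaw z',np.percentile(f[:,2],[50,90,98]))
E
```

```text
z 0.031 area 1788 tool xy [ 20.8 -23.4] [12.3 37.3] 88.9 range 0.1628
z 0.031 area 1479 tool xy [19.8 26.6] [33.3 10. ] 4.8 range 0.1619
sep 50.0 pose [ 0.4892 -0.2745 -0.007 ] [-3.132 -0.008  2.939] w mm 60.3 F [ 0.4 -0.2 -1.3] T [ 0.02 -0.02 -0.02] t 20.8167
yellow [nan nan nan]
jaw z [0.02533494 0.02794985 0.02936736]
  return _methods._mean(a, axis=axis, dtype=dtype,
  ret = um.true_divide(
```

Call:
apply_moves --targets "6 0 0 0.15 0; 6 0 0 0.1 0; 6 0 0 0.05 0; 6 0 0 0 0"

```text
time_s: 21.25
position: [0.4894, -0.2748, -0.0089]
eef_rot: [-3.132, -0.008, 2.94]
wrist_force: [-0.6, 0.8, 0.5]
width: 0.642
```

Weight is off the wrist, so the pliers rest on the mat. I'll open slowly and rise.

Call:
apply_moves --targets "6.3 0 0 0 0; 6.6 0 0 0 0; 6.9 0 0 0 0; 7.4 0 0 0 0; 8.2 0 0 0 0; 9.4 0 0 0 0; 9.4 0 0 0 0; 9.4 0 0 -0.5 0; 9.4 0 0 -1 0; 9.4 0 0 -1.5 0; 9.4 0 0 -2 0; 9.4 0 0 -2 0"

```text
time_s: 22.25
position: [0.4883, -0.2726, 0.0616]
eef_rot: [-3.135, -0.013, 2.939]
wrist_force: [0.3, 0.0, 0.0]
width: 0.999
```

Call:
apply_moves --targets "9.4 1 0 -2.5 0; 9.4 1 0 -2.5 0; 9.4 1 0 -2 0; 9.4 0 0 -0.5 0; 9.4 0 0 0 0; 9.4 0 0 0 0; 9.4 0 0 0 0"

```text
time_s: 22.83
position: [0.4623, -0.2681, 0.1496]
eef_rot: [-3.129, -0.001, 2.94]
wrist_force: [-0.3, 0.1, -0.7]
width: 0.998
```

```bash
python3 rel.py 13|grep '^\['; python3 leaf.py 13; python3 - <<'E'
from h import *
s=robot.sense();print(s['time_s'],s['wrist_force'])
a=dict(np.load('pics/s13.npz'));Pa=pts(a);hs=cv2.cvtColor(a['img'],cv2.COLOR_RGB2HSV)
ra=((hs[...,0]<6)|(hs[...,0]>174))&(hs[...,1]>180)&(hs[...,2]>80)&(Pa[...,2]<.06);ra[:290]=0;ra[:,:150]=0;ra[:,260:]=0
k,l,S,_=cv2.connectedComponentsWithStats(ra.astype(np.uint8))
for i in range(1,k):
    if S[i,4]>20: q=Pa[l==i];print(S[i],np.median(q,0).round(4),np.percentile(q[:,2],[5,50,95]).round(4))
cv2.imwrite('pics/c13.png',a['img'][100:460,100:580,::-1])
E
```

```text
[ 0.4623447  -0.26811963  0.14957296] [-3.12865801e+00 -8.66385431e-04  2.93981585e+00]
s 13 116 slope 0.007 y at0,60 [-7.8 -7.4]
   org [167.2  -1.4] 89.94573974609375
t 13 123 slope 0.002 y at0,60 [-4.5 -4.4]
   org [165.9   1.1] 89.86548614501953
22.9333 [-0.24546693  0.52057558  0.2077651 ]
[213 315  16  30 161] [ 0.4953 -0.2491  0.0305] [0.0277 0.0305 0.0333]
[185 331  23  29 198] [ 0.4865 -0.3041  0.0303] [0.0258 0.0303 0.0332]
```

View pics/c13.png

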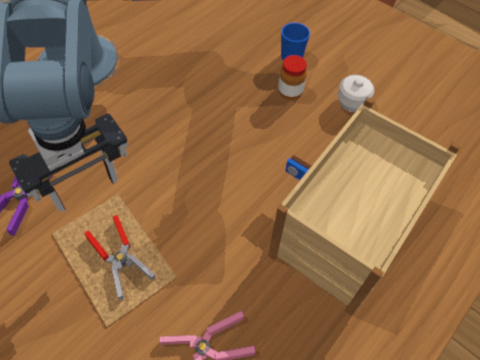

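The pliers lie flat and open on the mat around (120,258), the leaf at (297,168) is shut against the tongue, the bystanders are untouched and the gripper is clear.

```bash
python3 -c "
from workcell import robot
print(robot.hand_in())"
```

```text
the job is handed in; nothing more can be done
None
```

The job is done and handed in at about 23 s. I picked the red pliers up by the handles, closed the leaf fully with the jaws, then laid the pliers back on the mat and let go.

- **Leaf:** its slope against the clasp axis went from 0.205 rad to about 0. It stayed there after the jaws were released and again in the last pictures.
- **Squeeze:** I stopped once the leaf had shut, with the handles about 43 mm apart. Grip force isn't reported, so I can't give a measured value. The gripper is capped at about 30 N, under the 35 N limit, and I read at most about 4 N at the wrist.
- **Organizer:** its top outline moved less than 1 mm between views, and the hand stayed off it.
- **Pliers:** they lie flat on the mat, sprung open, with the handle tops at 30 mm, and within about 2 mm of where they started.
- **Bystanders:** by eye, the sugar bowl, cup and jam jar look untouched in the last picture.

**What disagreed:**
- **Fingertips:** the real ones end about 25 mm short of the stated position. My first grasp closed just above the handles and lifted nothing; I corrected it from the wrist camera's depth.
- **Cameras:** the scene and top views differed by about 4 mm sideways at the clasp. I used their average.

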